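# Hang the gold-ring carrier on the transfer rail

## Robot

A 6-joint arm with a two-finger parallel gripper is mounted at the origin on the work surface. World frame = base frame: x ahead of the robot, y to its left, z up, the work surface at z = 0. Lengths are in m, angles in rad, forces in N, time in s.
With the tool pointing down it reaches from about 0.35 to 0.775 m from the base axis. Payload 5.5 kg.
Tool frame: the origin (TCP) lies midway between the tips of the shut fingers; the grasp point (between the pads) lies grip_point_offset behind it (grip_point_offset is the distance from the TCP to the grasp point, in m); z points along the fingers, y is the direction in which the jaws open and shut (so a half turn about z gives the same grasp; the last joint's range is limited). The gripper opens to 85 mm and grips with 20 to 120 N. Pads are 22 mm wide; open, the fingers measure 114 mm over their backs; the gripper's body (76 mm by 85 mm) begins 54 mm behind the grasp point. The pads swing forward as they close: fully open they stand 13 mm farther back than shut.
Start: joints at [1.181, 0.313, 0.046, 1.304, 0, 1.431], TCP at [0.142, 0.557, 0.209] pointing down, gripper open.
Joint ranges: [-2.76, 2.76], [-0.86, 1.69], [-1.03, 1.26], [-2.2, 2.34], [-1.47, 1.5], [-3.14, 3.14]. Speed limits (rad/s): [2.57, 2.57, 3.14, 3.14, 3.14, 3.14].

## Interface

Orientations are given as a unit quaternion [w, x, y, z].
In Python, from workcell import * gives the robot as it stands.
- The arm moves only by the tool send_rows, never from a script. Its argument "series" is one flat list of numbers, 7 for each row, row after row: the shift along the tool's x, y, z in cm, then the turn, a rotation vector about the tool's x, y, z in degrees, then the opening, from 0 (shut) to 1 (fully open). A call has 1 to 10 rows; each row is the pose to reach, as a shift and turn from the pose commanded when the call began, along the tool's axes at that moment; what a row does not reach only later rows make up. A row lasts 1/12 s, in which the tool goes at most 41.7 mm and 7.16 degrees, less where a joint would pass 70% of its speed; a pose out of reach is approached as far as the arm can. A call with a gripper value outside its range is refused whole. The fingers move at their own pace and stop on an object; "newtons" is the grip in N (left out, the last holds). Time passes only in rows, so rows that repeat a pose let the fingers close. It gives the time, the measured TCP pose, the force and the opening at its end, in the units of the state.
- get_state(): the state, without advancing time (a new reading comes with each control period).
- read_camera(name): name is "side" or "top"; returns the picture (480x640x3 uint8, blue, green, red); there is no depth.
- camera_info(name): a dict with "K" (3x3 intrinsics, pixels), "D" ([k1, k2, p1, p2, k3] as OpenCV has them; the pictures are not rectified), "xyz" and "attitude" of the camera in the world. Camera axes: x right, y down, z forward; pixel columns grow to the right and rows downward; lengths in m; the calibration is good to about 2 mm. A picture is of the moment at which its call begins. camera_info takes no time and is no camera call.
- hand_in(): hands the job in, once; it reports no verdict.
Trained networks look in the newest picture that a camera, given by its name, has taken for a name from the list of things; names that differ only in an ending like _2 or _b are one class to them, and where a whole thing is asked for, a point or a joint stands for the part that bears it (a point fixed in the world has none). Each returns a list of dicts, best first, with "p" (0 to 1); they miss things now and then, are a little off and sometimes report something else, mostly with a low value. They report only what shows in the picture. A call takes as long as a camera call. They do not tell look-alikes from the thing itself.
- silhouettes(camera, label): "pixels" (480x640 bool, what is visible of it) and "box" ([left, top, width, height] in pixels, round what is visible of it).
The state is a dict: "clock": time; "joint_pos": joint angles; "qvel": joint speeds; "tau": joint torques, N m; "tcp_pos": TCP position; "orientation": TCP orientation; "wrist_force": force on the tool from outside, world axes, zero at the start; "ft_torque": the same for the moment, N m; "finger_gap": finger opening in m.
Only numpy, scipy, OpenCV 4.12 (cv2) and the standard library are available. Lean on these libraries where they do the work, as an engineer would, in place of code of your own. Each camera call takes 0.05 s, during which the arm holds its last target. There are 200 camera calls.

## Task

Lift the ring carrier with the yellow grip block, bring it to the transfer rail from the robot's side with its hook raised above the red anti-jump lip and its tray below the rail, and lower it gently (do not drop it) until the hook's tongue stands on the green stretch of the channel behind the lip. Leave it hanging there upright, square to the rail and still, and leave the carriers with the blue and the black grip blocks where they are.

Things in the scene. Friction and masses are not known exactly. Their poses are not given: they have to be found in the camera images.
- carrier_yellow: Loose steel carrier (mm): tray with gold ring, 138 tall, 0.25 kg. Origin: foot of hook tongue, 75 above tray underside; z up, x to hook's open side (away from robot at start). Yellow grip block over origin: 30 (x) x 14 (y), z 29-63. Tongue 6 (x) x 40 (y), 24 long. Arm z 24-29. Upright: x -38 to -34. Tray x -38 to 46, y +-32; tray and stub top z -49. Balanced: hangs upright on its tongue.
- carrier_blue: Carrier of the same make with a blue grip block and silver ring: same sizes, origin and axes. Loose, standing upright on its tray 84 x 64 mm, 138 mm tall. To be left alone.
- carrier_black: Carrier of the same make with a black grip block and copper ring: same sizes, origin and axes. Loose, standing upright on its tray 84 x 64 mm, 138 mm tall. To be left alone.
- rail: Fixed channel rail, open below. Sizes mm. Origin: middle of green stretch (85 long) on channel floor, 95 above bench; z up, y along rail, x across, away from robot. Channel inside x +-15; floor 5 thick. Red lip x -20 to -15, top z 16. Back edge x 15 to 20, top z 10. Dark end posts y 150 to 170 either side, top z 20, on feet 10 high, x +-55, y 145 to 195.
There are look-alikes about, which are no part of the job. Leave any brown look-alike of the carrier_yellow alone.

How it is judged:
On the way:
1. the yellow carrier's hook is above the top of the lip, over the rail (z of carrier_yellow in the frame of rail between 0.014 and 0.05 m and x of carrier_yellow in the frame of rail between -0.025 and 0.02 m), for 0.05 s.
At the end, for the whole second after the job is handed in: Yellow carrier still; hook foot within 5 mm of the channel floor, behind the lip (15 mm of the channel's middle line), within 27 mm of the green middle along the rail, upright within 0.2 rad, square within 0.3 rad; blue and black carriers within 30 mm of their starts (x of carrier_yellow in the frame of rail between -0.015 and 0.015 m and y of carrier_yellow in the frame of rail between -0.027 and 0.027 m and z of carrier_yellow in the frame of rail between -0.005 and 0.005 m and angle between carrier_yellow's own z axis and vertical below 0.2 rad and angle between the x axis of carrier_yellow and the x axis of rail, either way round below 0.3 rad and linear speed of carrier_yellow below 0.03 m/s and angular speed of carrier_yellow below 0.3 rad/s and distance of each of carrier_blue, carrier_black from where it was at the start of the episode below 0.03 m); the robot touches nothing.
It fails at once if the yellow carrier is dropped into the channel (falling faster than 0.45 m/s there) (x of carrier_yellow in the frame of rail between -0.02 and 0.02 m and z of carrier_yellow in the frame of rail between -0.01 and 0.03 m and linear speed of carrier_yellow above 0.45 m/s).
It fails at once if the blue or black carrier is pushed away or knocked over (distance of any of carrier_blue, carrier_black from where it was at the start of the episode above 0.03 m).
It also fails if it takes over 42 s, if anything falls off the work surface, if the arm or the gripper's body presses on something with over 40 N, if the wrist force passes 120 N, or if a joint passes its speed limit or range.

## Working session

There is one attempt and no reset: what is moved stays moved. The work goes in short steps, Python scripts to look and compute and a tool call to move; the robot and the scene stay as the last step left them, time stands still between calls to the robot, and variables do not carry over. Pictures are saved under pics/ and viewed, about 8 in all and at most 12, crops included, and the job is handed in when it is done.

Besides the shell and the picture viewer there is one more tool, called in YAML: its name, and indented under it one key for each argument. send_rows: Moves the arm, as the interface text tells. Its arguments: {"type":"object","properties":{"series":{"type":"array"},"newtons":{"type":"number"}},"required":["series"]}

```bash
ls; mkdir -p pics
python3 - <<'E'
from workcell import *
import cv2
s=get_state();print(s)
for n in("top","side"):
    i=camera_info(n);print(n,i)
    cv2.imwrite(f"pics/{n}0.png",read_camera(n))
    for l in("carrier_yellow","rail"):
        for d in silhouettes(n,l): print(n,l,round(d["p"],2),d["box"])
E
```

```text
pics
{'clock': 0.0, 'joint_pos': array([ 1.18139010e+00,  3.14012973e-01,  4.50028084e-02,  1.30358994e+00,
       -8.56280096e-06,  1.43122603e+00]), 'qvel': array([-0.00036567,  0.00038198,  0.00057422,  0.00040863, -0.00083167,
        0.00108557]), 'tau': array([-1.00772239e-03, -4.80624640e+01,  2.98535228e+01,  1.93637505e-02,
       -1.97053550e-04,  3.40580743e-05]), 'tcp_pos': array([0.14195644, 0.55664981, 0.20851149]), 'orientation': array([-2.31635699e-04,  1.24593283e-01,  9.92207489e-01, -8.71648458e-04]), 'wrist_force': array([ 0.74381584,  0.00347163, -0.13191118]), 'ft_torque': array([-0.02216552, -0.03946761, -0.01809606]), 'finger_gap': 0.0852325530203513}
top {'K': array([[558.06803317,   0.        , 320.15054947],
       [  0.        , 558.06803317, 248.23836611],
       [  0.        ,   0.        ,   1.        ]]), 'D': array([-0.14499688,  0.        ,  0.        ,  0.        ,  0.        ]), 'xyz': array([0.21896412, 0.06225257, 1.3889007 ]), 'attitude': array([-0.07140365,  0.72047083, -0.68616281,  0.07073828])}
top carrier_yellow 0.94 [171.6, 215.3, 36.0, 41.4]
top carrier_yellow 0.77 [183.2, 325.2, 41.3, 40.8]
top carrier_yellow 0.75 [183.4, 272.9, 37.5, 32.0]
top carrier_yellow 0.6 [192.8, 148.1, 29.5, 46.9]
top rail 0.61 [291.5, 169.9, 149.0, 56.9]
side {'K': array([[471.28700925,   0.        , 324.45296231],
       [  0.        , 471.28700925, 242.94558851],
       [  0.        ,   0.        ,   1.        ]]), 'D': array([-0.11623274,  0.        ,  0.        ,  0.        ,  0.        ]), 'xyz': array([ 0.2375047 , -0.56129747,  0.78815874]), 'attitude': array([-0.38041544,  0.90448119, -0.18106726,  0.06642681])}
side carrier_yellow 0.96 [227.4, 167.0, 32.4, 58.4]
side carrier_yellow 0.78 [333.3, 137.9, 33.4, 55.3]
side carrier_yellow 0.64 [271.5, 148.5, 38.4, 50.3]
side rail 0.65 [353.2, 201.4, 131.2, 175.9]
```

View pics/top0.png

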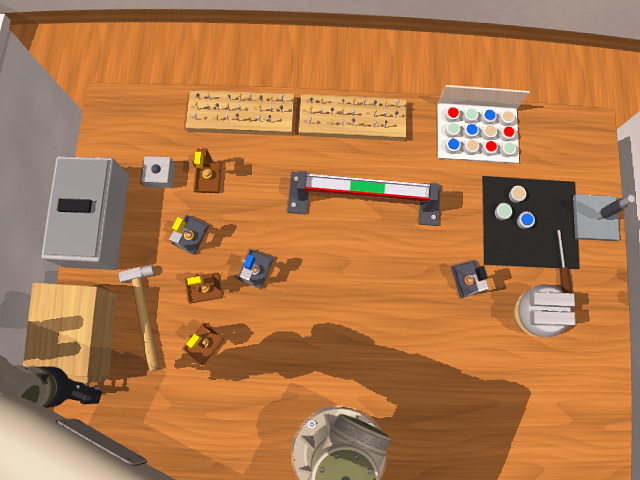

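View pics/side0.png

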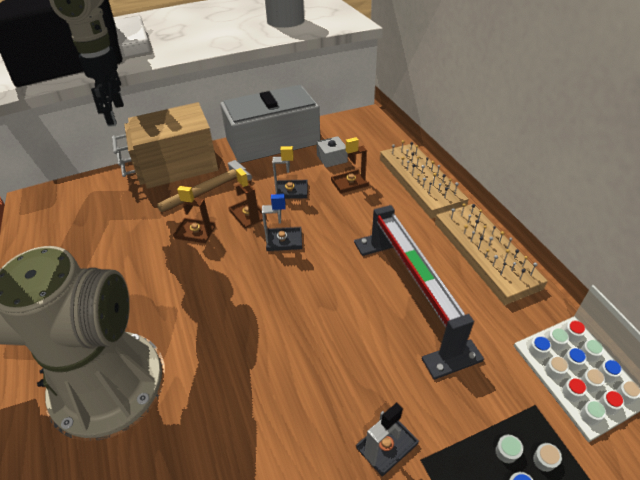

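The steel yellow carrier is at about top (188,234) and side (290,175). The brown look-alikes are at top (207,172), (205,287) and (204,343). The rail's green stretch is at top (367,187) and side (418,265). Next I fit poses with both cameras.

```bash
cat > h.py <<'E'
from workcell import *
import workcell,cv2,numpy as np
from scipy.optimize import minimize
from scipy.spatial.transform import Rotation as R
I={n:camera_info(n) for n in("top","side")}
def proj(n,P):
    i=I[n];q=i["attitude"];Rw=R.from_quat([q[1],q[2],q[3],q[0]]).inv()
    return cv2.projectPoints(np.asarray(P,float),Rw.as_rotvec(),Rw.apply(-i["xyz"]),i["K"],np.array(i["D"]))[0][:,0]
def box(x0,x1,y0,y1,z0,z1): return np.array([[x,y,z] for x in(x0,x1) for y in(y0,y1) for z in(z0,z1)])/1000.
def place(P,p,z,yaw): return R.from_euler("z",yaw).apply(P)+[p[0],p[1],z]
def mask(n,boxes,p,z,yaw):
    m=np.zeros((480,640),np.uint8)
    for b in boxes:
        h=cv2.convexHull(proj(n,place(b,p,z,yaw)).astype(np.float32))
        cv2.fillConvexPoly(m,np.round(h*16).astype(np.int32),1,cv2.LINE_AA,4)
    return m>0
def fit(obs,z,x0):  # obs: list of (cam, boxes, mask)
    def c(v):
        t=0
        for n,b,m in obs:
            a=mask(n,b,v[:2],z,v[2]); t+=1-(a&m).sum()/max(1,(a|m).sum())
        return t
    best=None
    for y in x0[2]:
        r=minimize(c,[x0[0],x0[1],y],method="Nelder-Mead",options=dict(initial_simplex=[[x0[0],x0[1],y],[x0[0]+.015,x0[1],y],[x0[0],x0[1]+.015,y],[x0[0],x0[1],y+.3]],maxiter=150))
        if best is None or r.fun<best.fun: best=r
    return best.x,best.fun/len(obs)
BLK=[box(-15,15,-7,7,29,63)]
CAR=BLK+[box(-38,46,-32,32,-75,-70),box(-38,-34,-12,12,-75,29),box(-38,3,-12,12,24,29),box(-3,3,-20,20,0,24)]
GRN=[box(-15,15,-42.5,42.5,0,0)]
def unproj(n,uv,z):
    i=I[n];q=i["attitude"];u=cv2.undistortPoints(np.array([[uv]],float),i["K"],np.array(i["D"]))[0,0]
    d=R.from_quat([q[1],q[2],q[3],q[0]]).apply([u[0],u[1],1]);return i["xyz"]+d*(z-i["xyz"][2])/d[2]
def hsv(im,lo,hi): return cv2.inRange(cv2.cvtColor(im,cv2.COLOR_BGR2HSV),lo,hi)>0
def near(m,uv,r):
    k=np.zeros((480,640),np.uint8);cv2.circle(k,uv,r,1,-1);return m&(k>0)
E
python3 - <<'E'
from h import *
print([k for k in dir(workcell) if not k.startswith("_")], getattr(workcell,"grip_point_offset",None))
im={n:read_camera(n) for n in I}
sil={}
for n,uv in(("top",(188,234)),("side",(290,175))):
    ds=silhouettes(n,"carrier_yellow")
    for d in ds:
        b=d["box"]
        if abs(b[0]+b[2]/2-uv[0])<14 and abs(b[1]+b[3]/2-uv[1])<14: sil[n]=d["pixels"]
print(sil.keys(),[v.sum() for v in sil.values()])
y={"top":near(hsv(im["top"],(22,120,90),(35,255,255)),(180,226),14),"side":near(hsv(im["side"],(22,120,90),(35,255,255)),(287,153),13)}
g={"top":near(hsv(im["top"],(45,100,60),(80,255,255)),(367,187),40),"side":near(hsv(im["side"],(45,100,60),(80,255,255)),(418,265),40)}
for k,m in (("y",y),("g",g)):
    for n in m: v,u=np.nonzero(m[n]);print(k,n,len(u),u.mean().round(1),v.mean().round(1))
v,u=np.nonzero(y["top"]);p=unproj("top",(u.mean(),v.mean()),.135);print("yellow top ray",p)
obs=[(n,BLK,y[n]) for n in I]+[(n,CAR,sil[n]) for n in sil]
f=fit(obs,.075,(p[0],p[1],[-.9,-.45,0,.45,.9]));print("carrier",f)
print("each",[fit([o for o in obs if o[0]==n],.075,(p[0],p[1],[f[0][2]])) for n in I])
for n in I:
    v,u=np.nonzero(g[n]);print("green",n,unproj(n,(u.mean(),v.mean()),.095))
p=unproj("side",(u.mean(),v.mean()),.095)
r=fit([(n,GRN,g[n]) for n in I],.095,(p[0],p[1],[-.2,0,.2]));print("rail",r)
# yaw of rail from red lip in both
for n in I:
    m=hsv(im[n],(0,150,80),(6,255,255))|hsv(im[n],(174,150,80),(180,255,255));m=near(m,(367,187) if n=="top" else (418,265),85)
    v,u=np.nonzero(m);l=cv2.fitLine(np.c_[u,v].astype(np.float32),cv2.DIST_HUBER,0,.01,.01).ravel()
    a=unproj(n,l[2:]+60*l[:2],.111);b=unproj(n,l[2:]-60*l[:2],.111);d=a-b;print("lip yaw",n,np.arctan2(-d[0],d[1]),np.arctan2(d[0],-d[1]),a,b)
W=[]
for n in I:
    o=im[n].copy()
    for B,p,z in((CAR,f[0],.075),(GRN,r[0],.095)):
        for b in B: cv2.polylines(o,[cv2.convexHull(proj(n,place(b,p[:2],z,p[2])).astype(np.float32)).round().astype(np.int32)],True,(255,0,255),1)
    for c in((188,230),(367,187)) if n=="top" else ((290,175),(418,265)): W.append(cv2.resize(o[c[1]-40:c[1]+40,c[0]-50:c[0]+50],(400,300),interpolation=cv2.INTER_NEAREST))
cv2.imwrite("pics/fit.png",np.vstack([np.hstack(W[:2]),np.hstack(W[2:])]))
E
```

```text
['MotionError', 'camera_info', 'get_state', 'grip_point_offset', 'hand_in', 'read_camera', 'silhouettes'] 0.0187
dict_keys(['top', 'side']) [np.int64(970), np.int64(945)]
y top 138 178.8 225.1
y side 142 286.5 152.0
g top 342 367.2 186.6
g side 332 419.4 265.3
yellow top ray [0.51360225 0.40167061 0.135     ]
carrier (array([ 0.51773944,  0.40714811, -0.33337809]), np.float64(0.17566928629148698))
each [(array([ 0.51740049,  0.40601766, -0.36238503]), np.float64(0.12183235867446396)), (array([ 0.51688266,  0.4096409 , -0.26607854]), np.float64(0.22670376231558526))]
green top [ 0.64129645 -0.03673402  0.095     ]
green side [ 0.64282677 -0.03917528  0.095     ]
rail (array([ 0.64166218, -0.03636507,  0.05480778]), np.float64(0.2651113567413748))
lip yaw top 3.1048128331355866 -0.03677982045420664 [ 0.61303221 -0.17714101  0.111     ] [0.62360986 0.11032321 0.111     ]
lip yaw side 3.1063793642628097 -0.03521328932698348 [ 0.6123865  -0.17426541  0.111     ] [0.62246403 0.11180159 0.111     ]
```

View pics/fit.png

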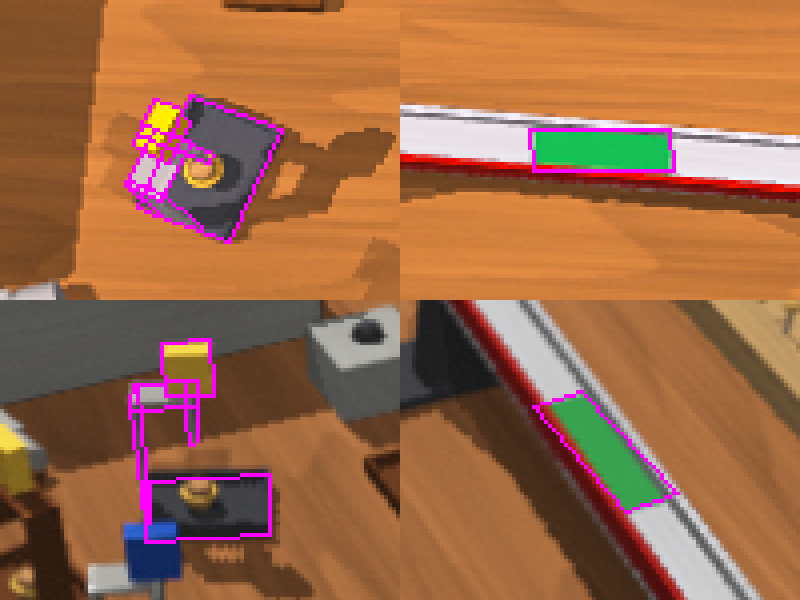

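The fit overlay agrees with both pictures. Carrier is at about (0.517, 0.407) with yaw −0.35. The green middle is at about (0.639, −0.038) with yaw −0.036, allowing for the lip hiding part of the green. Moving above the yellow block.

send_rows:
  series: [0,0,-4,0,0,0,1,-4,-0.5,-5,0,0,1,1,-8,-1,-5,0,0,2,1,-12,-1.6,-5,0,0,3,1,-16,-2.1,-5,0,0,4,1,-20,-2.6,-5,0,0,5,1,-24,-3.2,-5,0,0,5.7,1,-28,-3.7,-5,0,0,5.7,1,-32,-4.2,-5,0,0,5.7,1,-36,-4.8,-5,0,0,5.7,1]
  newtons: 50

```text
clock: 1.33
tcp_pos: [0.4809, 0.4207, 0.2596]
orientation: [0.0, 0.174, 0.985, 0.0]
wrist_force: [1.1, 1.6, 0.8]
finger_gap: 0.0853
```

```bash
cat >> h.py <<'E'
def to(p,jaw=None):  # shift in tool axes (cm), turn about tool z (deg) to world point p and jaw angle (deg)
    s=get_state();q=s["orientation"];T=R.from_quat([q[1],q[2],q[3],q[0]])
    y=T.apply([0,1,0]);j=np.degrees(np.arctan2(y[1],y[0]))
    print("t",round(s["clock"],2),"tcp",s["tcp_pos"].round(4),"jaw",j.round(2),"tilt",np.degrees(T.apply([0,0,1])[:2]).round(2),"F",s["wrist_force"].round(1),"gap",round(s["finger_gap"],4))
    if p is not None: print("shift cm",(T.inv().apply(np.array(p)-s["tcp_pos"])*100).round(2),"turn",None if jaw is None else round(j-jaw,2))
E
python3 -c "
from h import *
to((.517,.407,.17),70)"
```

```text
t 1.33 tcp [0.4809 0.4207 0.2596] jaw 69.99 tilt [0.02 0.03] F [1.1 1.6 0.8] gap 0.0853
shift cm [-3.86 -0.06  8.96] turn -0.01
```

send_rows:
  series: [-3.9,-0.1,1,0,0,0,1,-3.9,-0.1,4,0,0,0,1,-3.9,-0.1,7,0,0,0,1,-3.9,-0.1,9,0,0,0,1,-3.9,-0.1,9,0,0,0,1,-3.9,-0.1,9,0,0,0,1]

```text
clock: 1.83
tcp_pos: [0.5146, 0.4068, 0.1684]
orientation: [-0.001, 0.174, 0.985, -0.001]
wrist_force: [-0.3, -0.2, 0.8]
finger_gap: 0.0855
```

Run:
```python
from h import *
to((.517,.407,.109),70)
im={n:read_camera(n) for n in I}
for n in I: cv2.imwrite(f"pics/{n}1.png",im[n])
W=[cv2.resize(im[n][c[1]-45:c[1]+45,c[0]-45:c[0]+45],(400,400),interpolation=cv2.INTER_CUBIC) for n,c in(("top",(185,225)),("side",(288,155)))]
cv2.imwrite("pics/hover.png",np.hstack(W))
```

```text
t 1.83 tcp [0.5146 0.4068 0.1684] jaw 69.98 tilt [-0.15 -0.09] F [-0.3 -0.2  0.8] gap 0.0855
shift cm [-0.23  0.11  5.94] turn -0.02
```

View pics/hover.png

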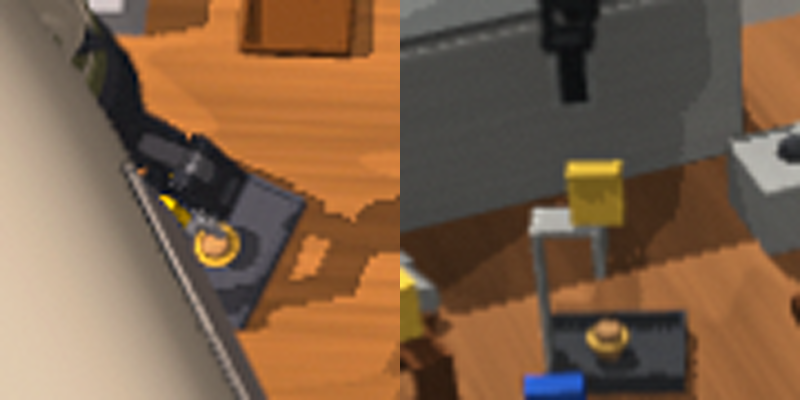

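Side view (right half): the near finger hangs above and slightly left of the block, as the jaw yaw predicts. Going down and gripping.

send_rows:
  series: [0,0,2,0,0,0,1,0,0,4,0,0,0,1,0,0,6,0,0,0,1,0,0,6,0,0,0,1,0,0,6,0,0,0,0.5,0,0,6,0,0,0,0.3,0,0,6,0,0,0,0,0,0,6,0,0,0,0,0,0,6,0,0,0,0,0,0,6,0,0,0,0]
  newtons: 50

```text
clock: 2.77
tcp_pos: [0.5158, 0.4075, 0.1103]
orientation: [0.001, 0.174, 0.985, 0.0]
wrist_force: [-0.6, -4.5, 14.8]
finger_gap: 0.0124
```

send_rows:
  series: [0,0,0,0,0,0,0,0,0,0,0,0,0,0,0,0,0,0,0,0,0,0,0,0,0,0,0,0]

```text
clock: 3.1
tcp_pos: [0.516, 0.4074, 0.1105]
orientation: [0.001, 0.174, 0.985, 0.0]
wrist_force: [-0.6, -2.0, 5.6]
finger_gap: 0.0119
```

Run:
```python
from h import *
to((.517,.407,.109),70)
im=read_camera("side"); cv2.imwrite("pics/grip.png",cv2.resize(im[100:220,220:380],(640,480),interpolation=cv2.INTER_CUBIC))
```

```text
t 3.1 tcp [0.516  0.4074 0.1105] jaw 69.97 tilt [0.09 0.03] F [-0.6 -2.   5.6] gap 0.0119
shift cm [-0.11 -0.    0.15] turn -0.03
```

View pics/grip.png

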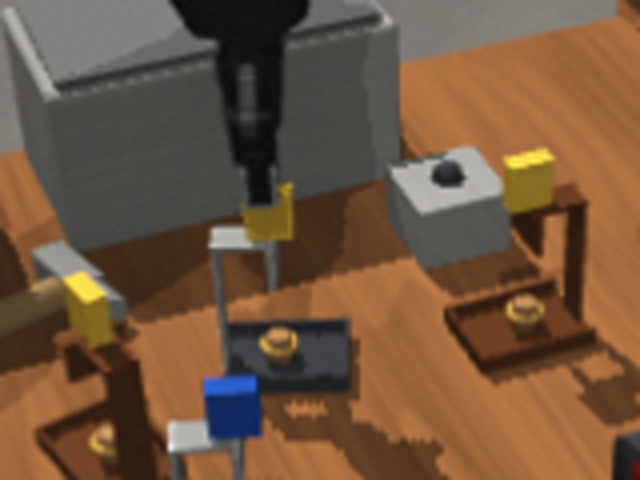

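Run:
```python
from h import *
s=get_state();c=s["tcp_pos"];j=np.array([np.cos(1.22),np.sin(1.22),0])
g=lambda P:((proj("side",[P])[0]-[220,100])*4).round(0)
print("tcp",g(c),"near finger tip",g(c-j*.007),g(c-j*.014),"block bottom near face",g([*(c-j*.007)[:2],.104]),"top",g([*(c-j*.007)[:2],.138]))
```

```text
tcp [266. 226.] near finger tip [265. 233.] [265. 239.] block bottom near face [266. 241.] top [262. 196.]
```

```bash
python3 - <<'E'
from h import *
c=np.array([.5146,.4068,.1684]);j=np.array([np.cos(1.22),np.sin(1.22),0])
g=lambda P:((proj("side",[P])[0]-[288,155])*4.444+200+np.array([400,0])).round(0)
for b in(0,.013,.025,.035):
  for h in (.043,.055): print(b,h,g(c-j*h+[0,0,b]))
E
python3 - <<'E'
import cv2
im=cv2.imread("pics/side1.png")
E
python3 - <<'E'
from h import *
im=read_camera("side"); cv2.imwrite("pics/grip2.png",cv2.resize(im[130:180,255:320],(780,600),interpolation=cv2.INTER_NEAREST))
E
```

```text
0 0.043 [581. 163.]
0 0.055 [581. 176.]
0.013 0.043 [580. 143.]
0.013 0.055 [579. 155.]
0.025 0.043 [578. 123.]
0.025 0.055 [577. 136.]
0.035 0.043 [576. 107.]
0.035 0.055 [576. 119.]
```

View pics/grip2.png

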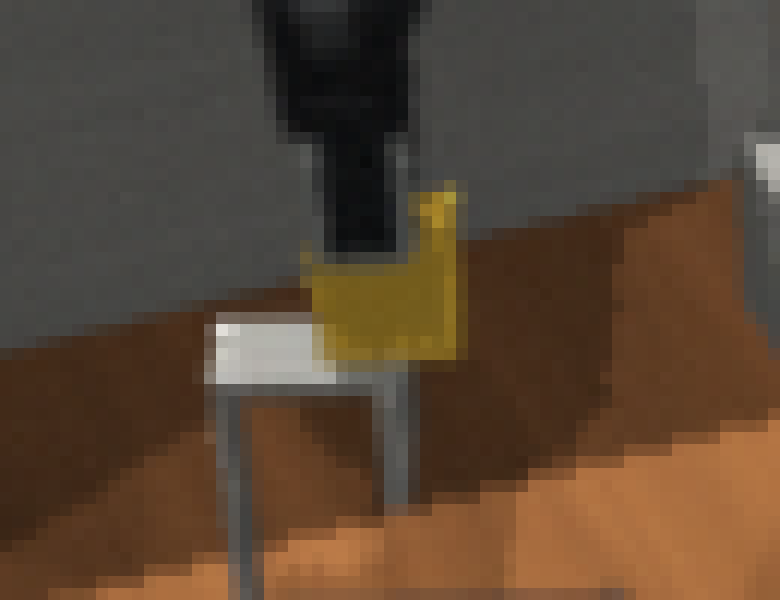

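The picture shows the pads overlapping only about the top 9 mm of the block, so the finger tips stand about 20 mm higher than the nominal TCP suggests. I'll open partly, go lower by 12 mm and regrip, watching the force.

send_rows:
  series: [0,0,0,0,0,0,0.45,0,0,0,0,0,0,0.45,0,0,0,0,0,0,0.45,0,0,0.4,0,0,0,0.45,0,0,0.8,0,0,0,0.45,0,0,1.2,0,0,0,0.45,0,0,1.2,0,0,0,0.45,0,0,1.2,0,0,0,0.45]

```text
clock: 3.87
tcp_pos: [0.515, 0.4072, 0.0967]
orientation: [-0.001, 0.174, 0.985, -0.0]
wrist_force: [-0.8, 0.6, 0.4]
finger_gap: 0.0386
```

Run:
```python
from h import *
to((.517,.407,.109),70)
im=read_camera("side"); cv2.imwrite("pics/grip3.png",cv2.resize(im[130:180,255:320],(780,600),interpolation=cv2.INTER_NEAREST))
```

```text
t 3.87 tcp [0.515  0.4072 0.0967] jaw 69.99 tilt [-0.06 -0.04] F [-0.8  0.6  0.4] gap 0.0386
shift cm [-0.19  0.05 -1.23] turn -0.01
```

View pics/grip3.png

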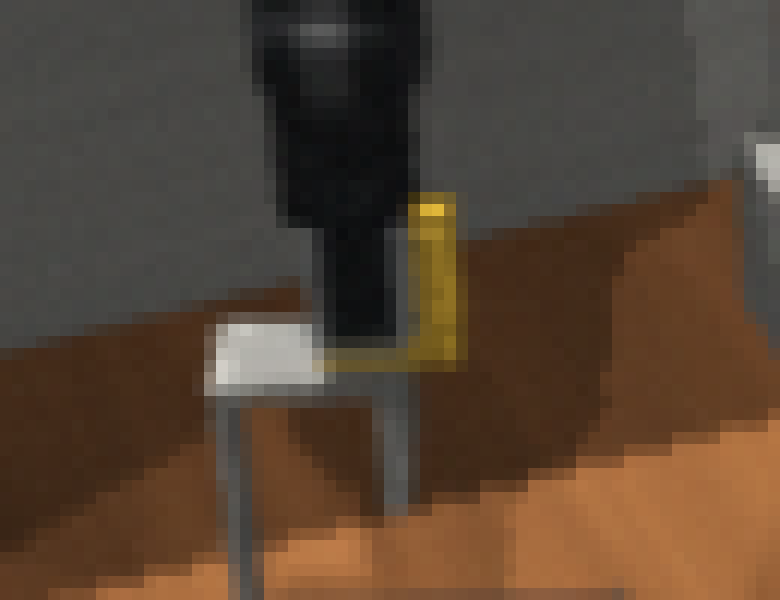

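The fingers now span most of the block's height. The finger centre (col 363) is about 3 mm to the robot side of the block centre (col 388), so I shift slightly and close.

send_rows:
  series: [-0.3,0,0,0,0,0,0.45,-0.3,0,0,0,0,0,0.2,-0.3,0,0,0,0,0,0,-0.3,0,0,0,0,0,0,-0.3,0,0,0,0,0,0,-0.3,0,0,0,0,0,0,-0.3,0,0,0,0,0,0,-0.3,0,0,0,0,0,0,-0.3,0,0,0,0,0,0]
  newtons: 60

```text
clock: 4.67
tcp_pos: [0.5185, 0.4063, 0.0977]
orientation: [0.0, 0.174, 0.985, 0.0]
wrist_force: [-0.6, -2.1, 2.3]
finger_gap: 0.0127
```

send_rows:
  series: [0,0,-0.5,0,0,0,0,0,0,-1,0,0,0,0,0,0,-2,0,0,0,0,0,0,-3,0,0,0,0,0,0,-3,0,0,0,0,0,0,-3,0,0,0,0]

```text
clock: 5.17
tcp_pos: [0.519, 0.407, 0.1288]
orientation: [0.001, 0.174, 0.985, 0.001]
wrist_force: [-1.0, 0.3, -1.5]
finger_gap: 0.0125
```

Run:
```python
from h import *
to(None)
im=read_camera("side"); cv2.imwrite("pics/lift.png",cv2.resize(im[110:230,220:380],(640,480),interpolation=cv2.INTER_CUBIC))
```

```text
t 5.17 tcp [0.519  0.407  0.1288] jaw 69.99 tilt [0.12 0.09] F [-1.   0.3 -1.5] gap 0.0125
```

View pics/lift.png

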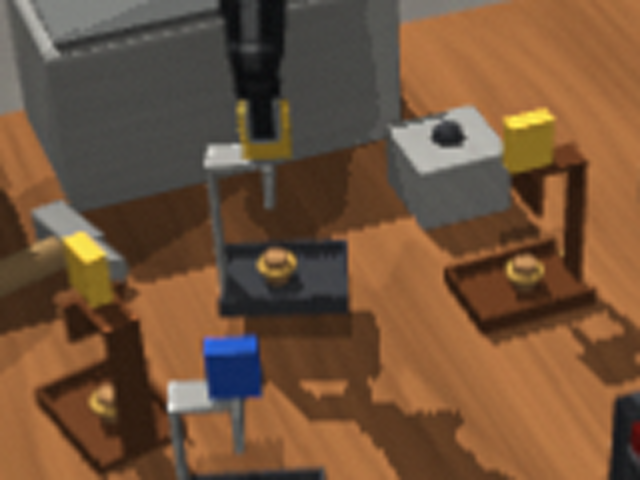

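Lifted upright with a firm hold. Raising it over the neighbours, then across to the robot's side of the rail.

send_rows:
  series: [0,0,-2.5,0,0,0,0,0,0,-5.5,0,0,0,0,0,0,-8.5,0,0,0,0,0,0,-11.5,0,0,0,0,0,0,-14,0,0,0,0,-0.5,-1.4,-14,0,0,0,0,-1.5,-3.9,-14,0,0,-1,0,-2.5,-6.4,-14,0,0,-3,0,-3.5,-9,-14,0,0,-5,0,-4.5,-11.6,-14,0,0,-7,0]

```text
clock: 6.05
tcp_pos: [0.5204, 0.2809, 0.2668]
orientation: [-0.0, 0.112, 0.994, -0.0]
wrist_force: [0.6, 0.4, -2.2]
finger_gap: 0.0126
```

```bash
python3 -c "
from h import *
to((.529,-.034,.27),87.9)"
```

```text
t 6.05 tcp [0.5204 0.2809 0.2668] jaw 77.12 tilt [-0.04 -0.01] F [ 0.6  0.4 -2.2] gap 0.0126
shift cm [ -7.86 -30.51  -0.31] turn -10.78
```

send_rows:
  series: [-0.8,-3,0,0,0,-2,0,-1.6,-6.1,0,0,0,-4,0,-2.4,-9.2,0,0,0,-6,0,-3.2,-12.3,0,0,0,-8,0,-4,-15.4,0,0,0,-10,0,-4.8,-18.5,0,0,0,-10.8,0,-5.6,-21.6,0,0,0,-10.8,0,-6.4,-24.7,0,0,0,-10.8,0,-7.2,-27.8,0,0,0,-10.8,0,-7.8,-30,0,0,0,-10.8,0]

```text
clock: 6.88
tcp_pos: [0.5288, -0.0303, 0.267]
orientation: [-0.0, 0.02, 1.0, -0.0]
wrist_force: [0.3, 0.0, -1.7]
finger_gap: 0.0125
```

send_rows:
  series: [0,0,1.5,0,0,0,0,0,0,4,0,0,0,0,0,0,6.5,0,0,0,0,0,0,9,0,0,0,0,0,0,10.5,0,0,0,0,0,0,11.5,0,0,0,0,0,0,12,0,0,0,0,0,0,12,0,0,0,0,0,0,12,0,0,0,0]

```text
clock: 7.63
tcp_pos: [0.5297, -0.0279, 0.148]
orientation: [0.0, 0.019, 1.0, -0.0]
wrist_force: [0.1, 1.0, -1.8]
finger_gap: 0.0121
```

Run:
```python
from h import *
to((.529,-.034,.1427),87.9)
im={n:read_camera(n) for n in I}
for n in I: cv2.imwrite(f"pics/{n}2.png",im[n])
s=get_state();c=s["tcp_pos"]
uv=proj("side",[[c[0],c[1],c[2]+.02]])[0];print(uv,proj("top",[[c[0],c[1],c[2]+.02]])[0])
y=near(hsv(im["side"],(22,120,60),(35,255,255)),tuple(int(t) for t in uv),30)
v,u=np.nonzero(y);print(len(u),u.min(),u.max(),v.min(),v.max())
x,yy=int(uv[0]),int(uv[1])
cv2.imwrite("pics/front.png",cv2.resize(im["side"][yy-70:yy+110,x-90:x+150],(800,600),interpolation=cv2.INTER_CUBIC))
```

```text
t 7.63 tcp [ 0.5297 -0.0279  0.148 ] jaw 87.79 tilt [ 0.05 -0.  ] F [ 0.1  1.  -1.8] gap 0.0121
shift cm [ 0.05 -0.61  0.53] turn -0.11
[368.14987252 251.7434104 ] [364.66009972 223.29421114]
98 359 375 243 260
```

View pics/front.png

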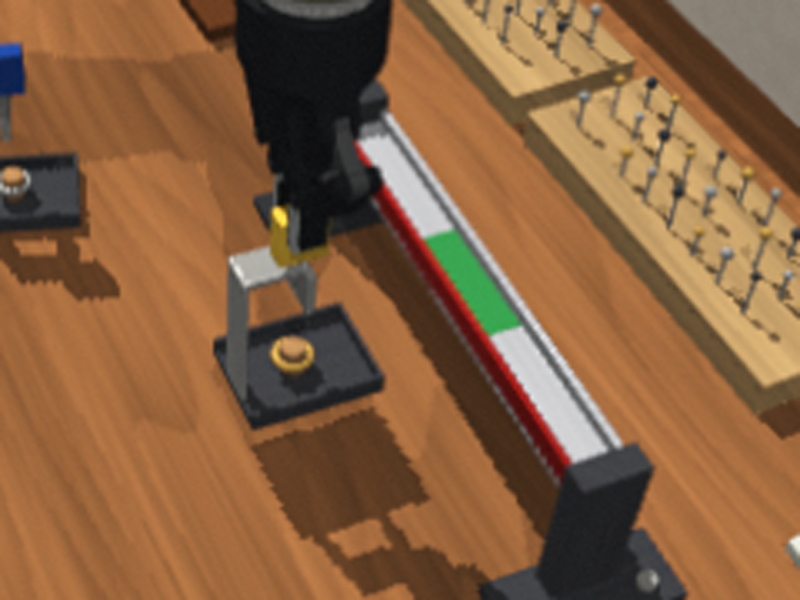

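Run:
```python
from h import *
c=get_state()["tcp_pos"]
# tray corners in side picture vs prediction (tray plate, full height wall unknown)
for d in silhouettes("side","carrier_yellow"):
    b=d["box"];print(d["p"],b)
    if abs(b[0]+b[2]/2-370)<30 and abs(b[1]+b[3]/2-275)<40:
        m=d["pixels"]
        low=m.copy(); low[:int(proj("side",[[c[0],c[1],c[2]-.0227-.045]])[0][1])]=False
        for h in (-70,-66,-60):
            T=[box(-38,46,-32,32,-75,h)]
            print(h,fit([("side",CAR[1:]+BLK,m)],c[2]-.0227,(c[0],c[1],[-.036])) if h==-70 else "")
```

```text
0.91 [226.4, 170.4, 35.3, 55.8]
0.74 [342.8, 245.2, 52.1, 64.1]
-70 (array([ 0.53077971, -0.02629242, -0.02225663]), np.float64(0.1992129857353665))
-66 
-60 
0.72 [331.3, 142.9, 18.2, 47.4]
0.64 [173.7, 184.1, 41.5, 57.9]
```

Fit and TCP agree: the hook origin is at about (0.531, −0.026), square, foot about 29 mm above the channel floor. Moving forward over the lip.

send_rows:
  series: [-1,-0.7,0,0,0,0,0,-2.5,-0.7,0,0,0,0,0,-4,-0.7,0,0,0,0,0,-5.5,-0.7,0,0,0,0,0,-7,-0.7,0,0,0,0,0,-8.5,-0.7,0,0,0,0,0,-9.8,-0.7,0,0,0,0,0,-10.6,-0.7,0,0,0,0,0,-10.8,-0.7,0,0,0,0,0,-10.8,-0.7,0,0,0,0,0]

```text
clock: 8.62
tcp_pos: [0.6373, -0.0391, 0.1475]
orientation: [0.0, 0.019, 1.0, -0.0]
wrist_force: [-0.8, -0.5, -3.0]
finger_gap: 0.0123
```

send_rows:
  series: [0,0,0,0,0,0,0,0,0,0,0,0,0,0]

```text
clock: 8.78
tcp_pos: [0.6362, -0.0389, 0.1475]
orientation: [-0.0, 0.019, 1.0, 0.0]
wrist_force: [0.3, -0.3, -1.8]
finger_gap: 0.0124
```

Run:
```python
from h import *
to(None)
im=read_camera("side");c=get_state()["tcp_pos"]
x,yy=[int(t) for t in proj("side",[[c[0],c[1],c[2]]])[0]]
for p,z in(((.639,-.038),.118),):
    pass
cv2.imwrite("pics/over.png",cv2.resize(im[yy-50:yy+70,x-80:x+80],(800,600),interpolation=cv2.INTER_CUBIC))
```

```text
t 8.78 tcp [ 0.6362 -0.0389  0.1475] jaw 87.79 tilt [-0.03  0.01] F [ 0.3 -0.3 -1.8] gap 0.0124
```

View pics/over.png

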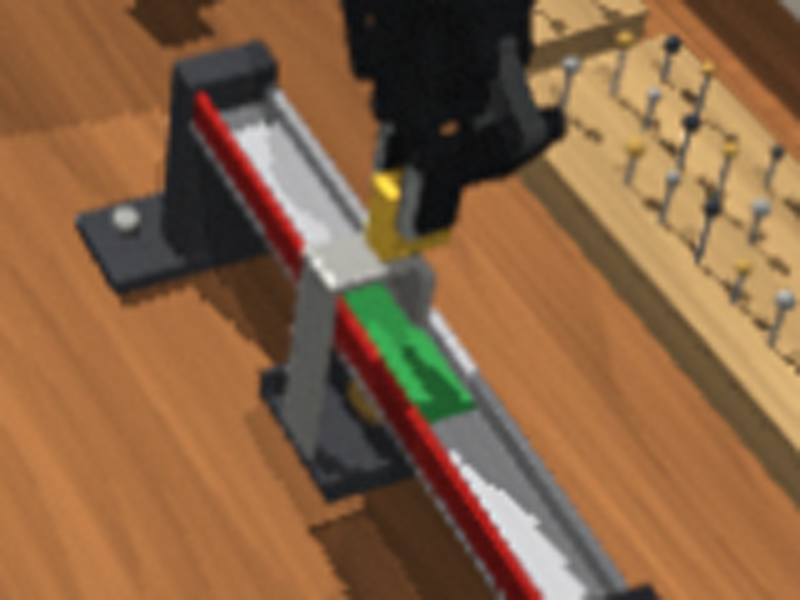

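The hook stands above the lip, over the channel, with the tray below the rail. Lowering gently.

send_rows:
  series: [0,0,0.4,0,0,0,0,0,0,0.9,0,0,0,0,0,0,1.4,0,0,0,0,0,0,1.9,0,0,0,0,0,0,2.2,0,0,0,0,0,0,2.4,0,0,0,0,0,0,2.4,0,0,0,0,0,0,2.4,0,0,0,0]

```text
clock: 9.5
tcp_pos: [0.6369, -0.039, 0.1232]
orientation: [-0.0, 0.019, 1.0, 0.0]
wrist_force: [0.5, 0.6, -2.5]
finger_gap: 0.0126
```

send_rows:
  series: [0,0,0.1,0,0,0,0,0,0,0.2,0,0,0,0,0,0,0.3,0,0,0,0,0,0,0.3,0,0,0,0]

```text
clock: 9.83
tcp_pos: [0.6369, -0.039, 0.1203]
orientation: [-0.0, 0.019, 1.0, 0.0]
wrist_force: [-0.2, -0.1, -3.4]
finger_gap: 0.0126
```

send_rows:
  series: [0,0,0.1,0,0,0,0,0,0,0.2,0,0,0,0,0,0,0.2,0,0,0,0,0,0,0.2,0,0,0,0]

```text
clock: 10.17
tcp_pos: [0.6369, -0.039, 0.1183]
orientation: [-0.0, 0.019, 1.0, 0.0]
wrist_force: [0.2, 0.5, -2.8]
finger_gap: 0.0128
```

send_rows:
  series: [0,0,0.1,0,0,0,0,0,0,0.1,0,0,0,0,0,0,0.1,0,0,0,0]

```text
clock: 10.42
tcp_pos: [0.6371, -0.0391, 0.1176]
orientation: [0.0, 0.019, 1.0, -0.0]
wrist_force: [-0.4, 0.5, -1.1]
finger_gap: 0.0126
```

send_rows:
  series: [0,0,0.1,0,0,0,0,0,0,0.1,0,0,0,0,0,0,0.1,0,0,0,0]

```text
clock: 10.67
tcp_pos: [0.6373, -0.0392, 0.1175]
orientation: [0.001, 0.019, 1.0, -0.0]
wrist_force: [-2.5, -0.4, 5.7]
finger_gap: 0.0124
```

Run:
```python
from h import *
to(None)
im=read_camera("side");c=get_state()["tcp_pos"]
x,yy=[int(t) for t in proj("side",[[c[0],c[1],c[2]]])[0]]
cv2.imwrite("pics/stand.png",cv2.resize(im[yy-40:yy+80,x-80:x+80],(800,600),interpolation=cv2.INTER_CUBIC))
```

```text
t 10.67 tcp [ 0.6373 -0.0392  0.1175] jaw 87.79 tilt [ 0.08 -0.02] F [-2.5 -0.4  5.7] gap 0.0124
```

View pics/stand.png

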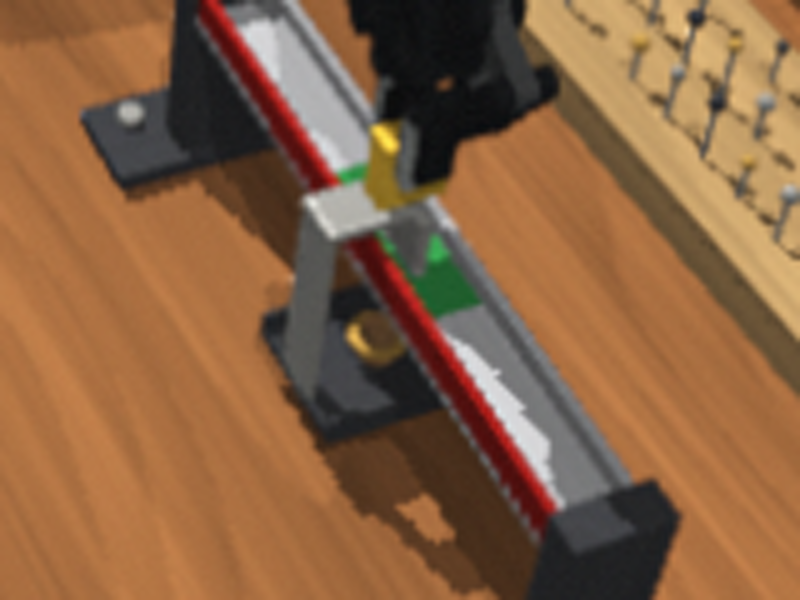

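The tongue stands on the green behind the lip and the contact force has risen to +5.7 N. I unload slightly, release slowly and retreat upward.

send_rows:
  series: [0,0,-0.1,0,0,0,0,0,0,-0.1,0,0,0,0,0,0,-0.1,0,0,0,0.2,0,0,-0.1,0,0,0,0.25,0,0,-0.1,0,0,0,0.35,0,0,-0.1,0,0,0,0.5,0,0,-0.1,0,0,0,0.6,0,0,-0.1,0,0,0,0.6,0,0,-0.1,0,0,0,0.6,0,0,-0.1,0,0,0,0.6]
  newtons: 20

```text
clock: 11.55
tcp_pos: [0.6369, -0.0391, 0.1174]
orientation: [0.0, 0.019, 1.0, 0.0]
wrist_force: [-0.2, 0.3, -0.7]
finger_gap: 0.0511
```

send_rows:
  series: [0,0,-1,0,0,0,0.6,0,0,-2,0,0,0,0.6,0,0,-4,0,0,0,0.6,0,0,-6,0,0,0,0.6,0,0,-9,0,0,0,0.6,0,0,-12,0,0,0,0.6,3,0,-13,0,0,0,0.6,6,0,-13,0,0,0,0.6,10,0,-13,0,0,0,0.6,13,0,-13,0,0,0,0.6]

```text
clock: 12.38
tcp_pos: [0.5052, -0.0339, 0.249]
orientation: [0.001, 0.019, 1.0, -0.0]
wrist_force: [-0.5, -0.4, 0.6]
finger_gap: 0.0509
```

send_rows:
  series: [0,0,0,0,0,0,0.6,0,0,0,0,0,0,0.6,0,0,0,0,0,0,0.6,0,0,0,0,0,0,0.6,0,0,0,0,0,0,0.6,0,0,0,0,0,0,0.6,0,0,0,0,0,0,0.6,0,0,0,0,0,0,0.6,0,0,0,0,0,0,0.6,0,0,0,0,0,0,0.6]

```text
clock: 13.22
tcp_pos: [0.5071, -0.034, 0.2472]
orientation: [-0.0, 0.019, 1.0, 0.0]
wrist_force: [1.1, 0.2, 0.2]
finger_gap: 0.0515
```

Run:
```python
from h import *
to(None)
a=read_camera("side")
for _ in range(8): b=read_camera("side")
print("change",cv2.absdiff(a,b).max())
for n,uv in(("side",(400,285)),("top",(365,195))):
    for d in silhouettes(n,"carrier_yellow"):
        q=d["box"]
        if abs(q[0]+q[2]/2-uv[0])<40 and abs(q[1]+q[3]/2-uv[1])<50: print(n,d["p"],q)
t=read_camera("top")
obs=[]
for n,i in(("side",b),("top",t)):
    u0=tuple(int(k) for k in proj(n,[[.638,-.038,.141]])[0])
    y=near(hsv(i,(22,120,60),(35,255,255)),u0,22);print(n,u0,y.sum());
    if y.sum()>40: obs.append((n,BLK,y))
print(fit(obs,.095,(.638,-.038,[-.036])))
W=[cv2.resize(i[c[1]-60:c[1]+60,c[0]-40:c[0]+40],(400,600),interpolation=cv2.INTER_CUBIC) for i,c in((b,(405,270)),(t,(365,190)))]
cv2.imwrite("pics/final.png",np.hstack(W))
```

```text
t 13.22 tcp [ 0.5071 -0.034   0.2472] jaw 87.79 tilt [-0.02  0.01] F [1.1 0.2 0.2] gap 0.0515
change 61
side 0.85 [388.1, 242.1, 39.0, 64.0]
side (419, 249) 243
top (369, 181) 0
(array([ 0.6366565 , -0.0379373 ,  0.33132591]), np.float64(0.1932203389830508))
```

View pics/final.png

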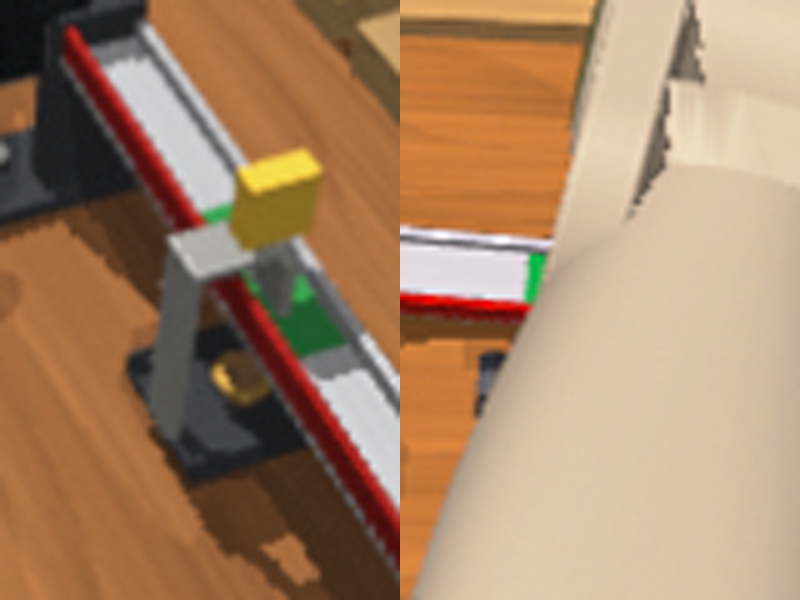

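The carrier hangs free in the channel behind the lip. I move the arm aside so both cameras can check how square and still it is.

send_rows:
  series: [0.5,2,0,0,0,0,0.6,1,5,0,0,0,0,0.6,1.5,8,0,0,0,0,0.6,2,11,0,0,0,0,0.6,2.5,14,0,0,0,0,0.6,3,17,0,0,0,0,0.6,3.5,20,0,0,0,0,0.6,4,23,0,0,0,0,0.6,4.5,26,0,0,0,0,0.6,5,28,0,0,0,0,0.6]

```text
clock: 14.65
tcp_pos: [0.4675, 0.2501, 0.2474]
orientation: [0.0, 0.019, 1.0, 0.0]
wrist_force: [0.6, -1.0, -0.2]
finger_gap: 0.0512
```

send_rows:
  series: [0,0,0,0,0,0,0.6,0,0,0,0,0,0,0.6,0,0,0,0,0,0,0.6,0,0,0,0,0,0,0.6,0,0,0,0,0,0,0.6,0,0,0,0,0,0,0.6,0,0,0,0,0,0,0.6,0,0,0,0,0,0,0.6,0,0,0,0,0,0,0.6,0,0,0,0,0,0,0.6]

```text
clock: 15.48
tcp_pos: [0.4679, 0.2475, 0.2474]
orientation: [0.0, 0.019, 1.0, 0.0]
wrist_force: [-0.2, -0.4, -0.5]
finger_gap: 0.0513
```

Run:
```python
from h import *
to(None)
a=read_camera("side")
for _ in range(8): b=read_camera("side")
d=cv2.absdiff(a,b).max(2);print("change carrier region",d[240:320,380:445].max(),"all",d.max(), (d[240:320,380:445]>25).sum())
t=read_camera("top");obs=[]
for n,i in(("side",b),("top",t)):
    u0=tuple(int(k) for k in proj(n,[[.638,-.038,.141]])[0])
    y=near(hsv(i,(22,120,60),(35,255,255)),u0,22);v,u=np.nonzero(y)
    k=cv2.minAreaRect(np.c_[u,v].astype(np.float32));print(n,y.sum(),k); obs.append((n,BLK,y))
print(fit(obs,.095,(.638,-.038,[-.3,-.036,.3])))
for z in (.09,.1): print(z,fit(obs,z,(.638,-.038,[-.036])))
# blue / black moved?
o={n:cv2.imread(f"pics/{n}0.png") for n in I}
for nm,c in(("blue",(257,268)),("black",(472,280))):
    s=np.s_[c[1]-22:c[1]+22,c[0]-22:c[0]+22];tpl=o["top"][s]
    r=cv2.matchTemplate(t[c[1]-45:c[1]+45,c[0]-45:c[0]+45],tpl,cv2.TM_CCOEFF_NORMED);_,mx,_,l=cv2.minMaxLoc(r);print(nm,"shift px",l[0]-23,l[1]-23,round(mx,3))
W=[cv2.resize(i[c[1]-60:c[1]+60,c[0]-40:c[0]+40],(400,600),interpolation=cv2.INTER_CUBIC) for i,c in((b,(405,270)),(t,(365,190)))]
cv2.imwrite("pics/final2.png",np.hstack(W))
```

```text
t 15.48 tcp [0.4679 0.2475 0.2474] jaw 87.77 tilt [0.   0.01] F [-0.2 -0.4 -0.5] gap 0.0513
change carrier region 41 all 59 7
side 239 ((418.4422912597656, 253.28848266601562), (15.49317455291748, 28.632957458496094), 11.309932708740234)
top 106 ((372.807373046875, 183.1188507080078), (22.090721130371094, 17.835538864135742), 5.19442892074585)
(array([ 0.63752901, -0.03807389, -0.06062898]), np.float64(0.21426083495049014))
0.09 (array([ 0.63831057, -0.03748357, -0.13479578]), np.float64(0.24307692307692308))
0.1 (array([ 0.63609729, -0.03833651, -0.0037531 ]), np.float64(0.24279588134115598))
blue shift px 0 0 0.449
black shift px 0 0 0.845
```

send_rows:
  series: [0,0,0,0,0,0,0.6,0,0,0,0,0,0,0.6,0,0,0,0,0,0,0.6,0,0,0,0,0,0,0.6,0,0,0,0,0,0,0.6,0,0,0,0,0,0,0.6,0,0,0,0,0,0,0.6,0,0,0,0,0,0,0.6,0,0,0,0,0,0,0.6,0,0,0,0,0,0,0.6]

```text
clock: 16.82
tcp_pos: [0.4679, 0.2477, 0.2474]
orientation: [0.0, 0.019, 1.0, 0.0]
wrist_force: [0.5, -0.3, -0.5]
finger_gap: 0.0511
```

Run:
```python
from h import *
a=read_camera("side")
for k in range(4):
    b=read_camera("side");d=cv2.absdiff(a,b).max(2)
    print((d[240:320,380:445]>15).sum(),"control",(d[400:480,350:415]>15).sum(),(d[240:320,500:565]>15).sum(), cv2.phaseCorrelate(a[240:320,380:445].mean(2),b[240:320,380:445].mean(2)))
print(hand_in())
```

```text
29 control 0 0 ((0.014682605416837191, 0.019189422676795687), 0.9792577625015905)
26 control 0 0 ((-0.0014944186573373486, 0.004231867998370831), 0.9947897602967936)
17 control 0 0 ((0.05914627301827835, 0.0690436819477398), 0.9917658148961861)
23 control 0 0 ((0.06061427823768639, 0.03155248791107823), 1.0120732508327543)
the job is handed in; nothing more can be done
None
```

The yellow carrier hangs by its hook on the green stretch behind the lip, released and clear of the robot. I handed the job in at about 17 s of the 42 s allowed; no verdict was reported.

**What I did:** The first grip covered only the top of the block, because the finger tips stood about 20 mm higher than the stated TCP implied. I let go, went 12 mm lower and gripped again. I then carried it over its neighbours and brought it in from the robot's side, with the hook about 29 mm above the channel floor. I lowered it in small steps until the contact force showed (peak 5.7 N), released it and moved the arm aside.

**Last checks:**
- **Position:** a fit to both cameras put the hook at about (0.6375, −0.038), against an estimated green middle of (0.639, −0.038). This is well inside the limits.
- **Squareness:** the same fit gave a yaw of −0.06 against the rail's −0.036. An earlier fit with only the side camera gave 0.33, but the top camera was blocked then, so I set it aside.
- **Upright:** judged by eye from the last side picture I could view; I did not measure the tilt.
- **Stillness:** the carrier shifted less than 0.1 pixel over 0.2 s. A few pixels there still flickered while control regions did not, so a very slight residual rocking cannot be ruled out.
- **Blue and black carriers:** both showed 0 pixels of shift. The blue match was weak (0.45), which I put down to the arm's shadow but did not check; the black match was 0.85.
- **Final picture:** I had used up the 12 picture views, so the last picture was checked only by measurement.

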